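# Make room for the torch in the hall tray

## Task

Slide the two dividers of the bamboo tray outwards until the middle bay is long enough for the torch, without shoving the spare keys or the padlock that lie in the end bays. Then lay the torch flat on the floor of the middle bay without dropping it, let go, and leave everything else on the cabinet where it stands.

Things in the scene. Friction and masses are not known exactly. Their poses are not given: they have to be found in the camera images.
- tray: Open bamboo organiser tray, fixed to the cabinet top: 408 mm long (its y) x 116 mm wide (its x) x 45 mm high outside; inside 396 x 104 mm, walls 6 mm, floor 6 mm thick and lined in blue. Origin at the centre of its underside, on the cabinet top; z up, +y along its length to the robot's left. Two dividers part it into a left end bay (+y), a middle bay and a right end bay (-y).
- divider_left (a joint): How far the left divider has been slid outwards (towards the tray's +y end), m, 0 to 0.170. The centre plane of its 8 mm thick white panel lies at tray y = +0.020 + this value. It slides stiffly (about 2.5 N) and stays where it is left; it cannot tip or lift out.
- divider_right (a joint): The same for the right divider, outwards being towards the tray's -y end: its centre plane lies at tray y = -0.020 - this value. 0 to 0.170 m, about 2.5 N.
- divider_left_tab (a point): Centre of the top of the left divider's thumb tab, 62 mm above the cabinet top, on the panel's centre plane. The panel is painted white, fills the tray's width from floor to rim and stands 5 mm over the rim; the tab, in the middle of the tray's width, is 36 mm wide and rises 12 mm more, 8 mm thick. Axes parallel to the tray's.
- divider_right_tab (a point): The same point on the right divider.
- keys: Spare set of steel keys with a wooden fob, one rigid bunch lying flat along the tray in one of the end bays (either end): reaches 42 mm each way from its origin along its y, about 32 mm wide, 12 mm high. Origin at the centre of its underside, on the tray floor, z up.
- padlock: Brass padlock with a steel shackle lying flat along the tray in the other end bay: reaches 29 mm each way from its origin along its y, 40 mm wide, 20 mm high. Origin at the centre of its underside, on the tray floor, z up.
- torch_mid (a point): Middle of the torch, on its axis, 18 mm above whatever it lies on. Plastic torch 176 mm long along its y axis (88 mm each way, lens at +y), z up; red barrel 30 mm in diameter at the middle, black hexagonal head and tail cap 36 mm across flats (42 mm wide over corners) on which it lies level without rolling; 0.22 kg.
- torch: The same torch; origin 18 mm below torch_mid, at its underside; same axes.
- key_bowl: Bystander: empty navy ceramic bowl, 136 mm across, 52 mm high; origin at the centre of its underside.
- trinket_box: Bystander: closed wooden trinket box, 84 x 114 mm, 60 mm high; origin at the centre of its underside.
- coin_bowl: Bystander: small glass bowl of coins at the right, on the robot's side, 100 mm across, 45 mm high; origin at the centre of its underside.
Things that resemble listed ones, but are neither listed nor needed, are in the scene too. Leave any blue look-alike of the torch alone. There is more than one size of the padlock; the job needs the smaller.

How it is judged:
By the outcome, as a careful person would: the job done as asked, in the order asked, and still so for the second after the job is handed in, with the robot touching nothing.
It also fails if it takes over 64 s, if anything falls off the work surface, if the arm or the gripper's body presses on something with over 40 N, if the wrist force passes 120 N, or if a joint passes its speed limit or range.

## Robot

A 6-joint arm with a two-finger parallel gripper is mounted at the origin on the work surface. World frame = base frame: x ahead of the robot, y to its left, z up, the work surface at z = 0. Lengths are in m, angles in rad, forces in N, time in s.
With the tool pointing down it reaches from about 0.25 to 0.85 m from the base axis. Payload 12.5 kg.
Tool frame: the origin (TCP) lies between the finger pads; the fingertips stand 22 mm ahead of it and the grasp point (between the pads) lies 3 mm ahead of it (bot.tcp_to_tips is the distance from the TCP to the fingertips, in m); z points along the fingers, y is the direction in which the jaws open and shut (so a half turn about z gives the same grasp; the last joint's range is limited). The gripper opens to 93 mm and grips with 3 to 60 N. Pads are 15 mm wide; open, the fingers measure 128 mm over their backs; the gripper's body (75 mm by 188 mm) begins 65 mm behind the grasp point.
Start: joints at [-1.336, 0.351, 1.652, -0, 1.139, -0.085], TCP at [0.173, -0.522, 0.241] pointing down, gripper open.
Joint ranges: [-2.75, 2.75], [-0.79, 2.1], [0.01, 2.65], [-1.57, 4.71], [0.07, 3.14], [-2.87, 2.87]. Speed limits (rad/s): [2.22, 2.22, 2.79, 3.14, 3.14, 3.14].

## Interface

Orientations are given as a unit quaternion [w, x, y, z].
In Python, from workcell import bot, kinematics, imaging, hand_in, boxes_of, masks_of, monitor gives the robot as it stands. Calls block until the motion is done:
- bot.move_to(position, orientation): joint-space move of the TCP to a pose.
- bot.move_l(position, ori=None, max_speed=0.15): straight line of the TCP; ori=None keeps the orientation; max_speed is the mean speed in m/s.
- bot.movej(angles): joint-space move.
- bot.open_jaws() and bot.gripper_close(): open the fingers fully, or close them until they stop; the grip force is fixed at half the most.
- bot.pause(seconds).
- kinematics.solve_ik(position, orientation): joint angles nearest the present ones, or None.
- imaging.camera(name): name is "scene" or "top"; returns (picture, depth): 480x640x3 uint8, red, green, blue; 480x640 float32, m along the optical axis (not along the pixel's ray), 0 where there is no reading.
- imaging.camera_params(name): a dict with "camera_matrix" (3x3 intrinsics, pixels), "R" (3x3) and "t" (3): a world point X has camera coordinates R X + t. Camera axes: x right, y down, z forward; pixel columns grow to the right and rows downward; lengths in m; the calibration is good to about 2 mm. A picture is of the moment at which its call begins. camera_params takes no time and is no camera call.
A pose or a line that the arm cannot do raises bot.MotionError and nothing moves.
- hand_in(): hands the job in, once; it reports no verdict.
Trained networks look in the newest picture that a camera, given by its name, has taken for a name from the list of things; names that differ only in an ending like _2 or _b are one class to them, and where a whole thing is asked for, a point or a joint stands for the part that bears it (a point fixed in the world has none). Each returns a list of dicts, best first, with "conf" (0 to 1); they miss things now and then, are a little off and sometimes report something else, mostly with a low value. They report only what shows in the picture. A call takes as long as a camera call. They do not tell look-alikes from the thing itself.
- boxes_of(camera, name): "centre" ([x, y, z] in m, in world coordinates, good to about 4 mm: the middle of the surface that is visible of it).
- masks_of(camera, name): "pixels" (480x640 bool, what is visible of it).
Readings, each from a call of its own:
- monitor.current_t(): time.
- monitor.current_joint_positions(): joint angles.
- monitor.current_qd(): joint speeds.
- monitor.current_joint_efforts(): joint torques, N m.
- monitor.current_tool_pos(): TCP position.
- monitor.current_orientation(): TCP orientation.
- monitor.current_ft_force(): force on the tool from outside, world axes, zero at the start.
- monitor.current_wrist_torque(): the same for the moment, N m.
- monitor.current_grip_width(): finger opening in m.
Only numpy, scipy, OpenCV 4.12 (cv2) and the standard library are available. Lean on these libraries where they do the work, as an engineer would, in place of code of your own. Each camera call takes 0.05 s, during which the arm holds its last target. There are 200 camera calls.

## Working session

There is one attempt and no reset: what is moved stays moved. The work goes in short steps, each a Python script; the robot and the scene stay as the last script left them, time stands still between calls to the robot, and variables do not carry over. Pictures are saved under pics/ and viewed, about 8 in all and at most 12, crops included, and the job is handed in when it is done.

```bash
mkdir -p pics; ls
cat > h.py <<'E'
import numpy as np, cv2
from workcell import bot, kinematics, imaging, hand_in, boxes_of, masks_of, monitor
def cloud(cam,depth):
    p=imaging.camera_params(cam);K=np.array(p["camera_matrix"]);R=np.array(p["R"]);t=np.array(p["t"])
    v,u=np.mgrid[0:480,0:640]
    c=np.stack([(u-K[0,2])/K[0,0]*depth,(v-K[1,2])/K[1,1]*depth,depth],-1)
    return (c-t)@R
def save(name,img): cv2.imwrite("pics/"+name,cv2.cvtColor(img,cv2.COLOR_RGB2BGR))
E
python3 - <<'E'
from h import *
for c in ("top","scene"):
    im,d=imaging.camera(c); save(c+"0.png",im); np.savez(c+"0.npz",im=im,d=d,P=cloud(c,d))
    for n in ["tray","divider_left","keys","padlock","torch","key_bowl","trinket_box","coin_bowl"]:
        r=boxes_of(c,n); print(c,n,[(np.round(b["centre"],3).tolist(),round(b["conf"],2)) for b in r[:4]])
print(monitor.current_t())
E
```

```text
pics
top tray [([0.62, 0.008, 0.006], 0.61), ([0.512, 0.395, 0.062], 0.26)]
top divider_left [([0.617, 0.054, 0.048], 0.57)]
top keys [([0.608, -0.144, 0.012], 0.58)]
top padlock [([0.782, 0.169, 0.029], 0.96), ([0.613, 0.141, 0.024], 0.92)]
top torch [([0.381, 0.09, 0.035], 0.81), ([0.444, -0.124, 0.033], 0.71)]
top key_bowl [([0.55, -0.404, 0.025], 0.55), ([0.62, 0.006, 0.006], 0.47)]
top trinket_box [([0.512, 0.395, 0.06], 0.62), ([0.614, 0.055, 0.047], 0.41)]
top coin_bowl [([0.326, -0.313, 0.02], 0.86), ([0.618, 0.005, 0.009], 0.7)]
scene tray [([0.609, 0.013, 0.013], 0.8)]
scene divider_left [([0.628, 0.059, 0.048], 0.97)]
scene keys [([0.613, -0.149, 0.015], 0.6)]
scene padlock [([0.622, 0.149, 0.028], 0.85), ([0.792, 0.176, 0.027], 0.7)]
scene torch [([0.453, -0.112, 0.028], 0.98), ([0.387, 0.093, 0.028], 0.58)]
scene key_bowl [([0.533, -0.41, 0.033], 0.89)]
scene trinket_box [([0.529, 0.401, 0.056], 0.77)]
scene coin_bowl [([0.319, -0.307, 0.023], 0.89)]
0.9
```

View pics/top0.png

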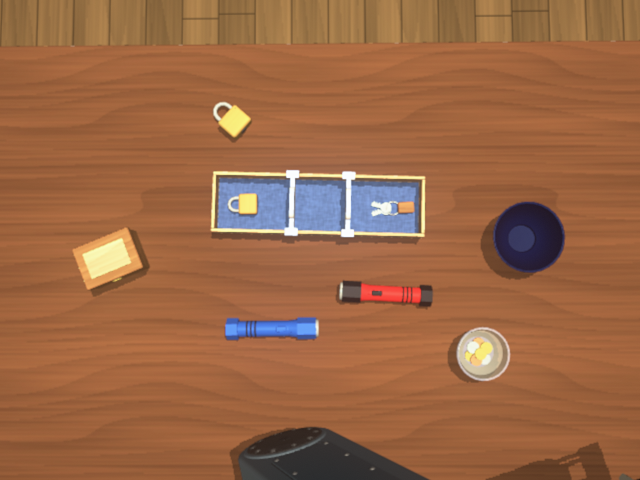

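View pics/scene0.png

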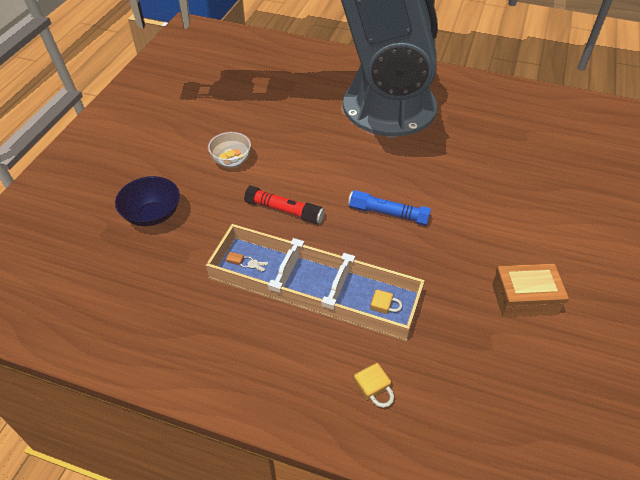

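Top view: the red torch is at px (386,293) with its lens to the left. The tray spans px (212–425, 173–236), with the dividers at columns 292 and 348. The small padlock is in the left bay at (243,204) and the keys are in the right bay at (392,208). The scene view agrees. Next I'll fit the geometry.

```bash
cat >> h.py <<'E'
from scipy.spatial.transform import Rotation as Ro
TC=np.array([.6145,.002]); YAW=np.radians(-1.7)
def down(yaw,s=1):
    y=s*np.array([np.cos(yaw),np.sin(yaw),0]); z=np.array([0,0,-1.]); x=np.cross(y,z)
    return Ro.from_matrix(np.c_[x,y,z]).as_quat(scalar_first=True).tolist()
def T(tx,ty,z):
    c,s=np.cos(YAW),np.sin(YAW); return [TC[0]+c*tx-s*ty,TC[1]+s*tx+c*ty,z]
def tabs():
    out={}
    for c in("top","scene"):
        im,d=imaging.camera(c);P=cloud(c,d);X,Y,Z=P[...,0],P[...,1],P[...,2]
        for s,lo,hi in(("L",.0,.17),("R",-.17,0)):
            m=(d>0)&(Z>.055)&(Z<.07)&(abs(X-.6145)<.055)&(Y>lo)&(Y<hi)
            q=P[m][:,:2]-TC; ty=-np.sin(-YAW)*0+(q@np.array([-np.sin(YAW),np.cos(YAW)]))
            print(c,s,m.sum(),"tray y",np.round(np.median(ty),4))
        save(f"{c}_{monitor.current_t():.1f}.png",im)
E
python3 - <<'E'
from h import *
for s in(1,-1): print(s,kinematics.solve_ik(T(0,0,.15),down(YAW,s)))
s=min((1,-1),key=lambda s:abs(np.array(kinematics.solve_ik(T(0,0,.15),down(YAW,s)))[5]+.085)); print(s)
q=down(YAW,s)
bot.gripper_close(); bot.move_to(T(0,0.02,.13),q)
print(monitor.current_grip_width())
bot.move_l(T(0,.02,.064),max_speed=.1)
bot.move_l(T(0,.095,.064),max_speed=.06); print(monitor.current_ft_force())
bot.move_l(T(0,-.02,.064),max_speed=.15)
bot.move_l(T(0,-.082,.064),max_speed=.06); print(monitor.current_ft_force())
bot.move_l(T(0,0,.064)); bot.move_l(T(0,0,.15))
print(monitor.current_t(),monitor.current_tool_pos())
bot.open_jaws()
# move over torch for look
bot.move_to([.40,-.30,.2],down(np.radians(-3.1),s))
tabs(); print(monitor.current_t())
E
ls pics
```

```text
1 [-7.24886126e-02  5.66247444e-01  1.55698039e+00 -4.44089210e-16
  1.01836481e+00 -4.28180153e-02]
-1 None
scene0.png
top0.pngTraceback (most recent call last):
  File "<stdin>", line 3, in <module>
  File "<stdin>", line 3, in <lambda>
IndexError: too many indices for array: array is 0-dimensional, but 1 were indexed
```

```bash
python3 - <<'E'
from h import *
q=down(YAW)
bot.gripper_close(); bot.move_to(T(0,0.02,.13),q)
print(monitor.current_grip_width())
bot.move_l(T(0,.02,.064),max_speed=.1)
bot.move_l(T(0,.095,.064),max_speed=.06); print(monitor.current_ft_force())
bot.move_l(T(0,-.02,.064),max_speed=.15)
bot.move_l(T(0,-.082,.064),max_speed=.06); print(monitor.current_ft_force())
bot.move_l(T(0,0,.064)); bot.move_l(T(0,0,.15))
print(monitor.current_t(),monitor.current_tool_pos())
bot.open_jaws()
bot.move_to([.42,-.24,.2],down(np.radians(-3.1)))
tabs(); print(monitor.current_t())
E
ls pics
```

```text
0.00019559310896525846
[-0.09185988 -0.92395332 -0.33411224]
[ 0.3701105  -0.67325931 -0.23734176]
10.6 [0.61403972 0.00174494 0.14919482]
top L 135 tray y 0.1067
top R 133 tray y -0.0971
scene L 128 tray y 0.1064
scene R 138 tray y -0.0966
13.375
scene0.png
scene_13.4.png
top0.png
top_13.3.png
```

Run:
```python
import cv2
a=cv2.imread("pics/top_13.3.png")[150:330,190:460]; b=cv2.imread("pics/scene_13.4.png")[170:350,180:450]
cv2.imwrite("pics/c1.png",cv2.resize(cv2.vconcat([a,b]),None,fx=1.66,fy=1.66,interpolation=cv2.INTER_CUBIC))
```

```text
(no output)
```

View pics/c1.png

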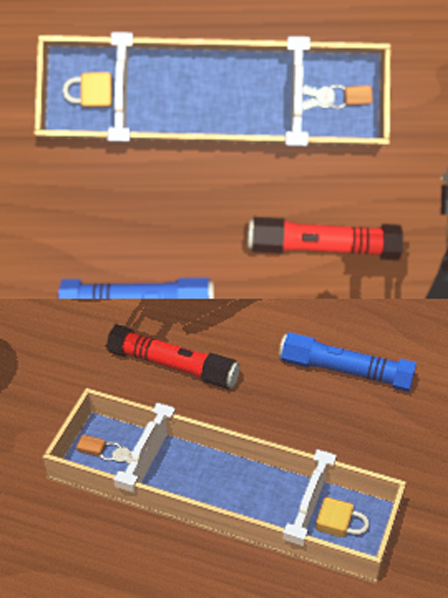

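The dividers are out, at tray y +0.1066 and -0.097. Neither the keys nor the padlock looks touched, and a numeric check follows below. Now I'll grasp the torch.

Run:
```python
from h import *
import cv2
def fob(im): # orange fob / yellow padlock centroid in tray (top px)
    hsv=cv2.cvtColor(im,cv2.COLOR_RGB2HSV)[178:232]
    o=[]
    for a,b,l,h in((365,418,5,14),(225,262,20,30)):
        m=(hsv[:,a:b,0]>=l)&(hsv[:,a:b,0]<=h)&(hsv[:,a:b,1]>130)&(hsv[:,a:b,2]>110); v,u=np.nonzero(m); o.append((m.sum(),round(u.mean()+a,2),round(v.mean()+178,2)))
    return o
rd=lambda f:cv2.cvtColor(cv2.imread(f),cv2.COLOR_BGR2RGB)
print(fob(rd("pics/top0.png")),fob(rd("pics/top_13.3.png")))
q=down(np.radians(-3.1)); c=[.4435,-.127]
bot.move_to(c+[.12],q); bot.move_l(c+[.030],max_speed=.1)
print("f",monitor.current_ft_force()); bot.gripper_close(); print("w",monitor.current_grip_width())
bot.move_l(c+[.14],max_speed=.12); print("w",monitor.current_grip_width(),monitor.current_ft_force(),monitor.current_t())
bot.move_to(T(0,.005,.15),down(YAW)); print(monitor.current_tool_pos())
for cam in("top","scene"):
    im,d=imaging.camera(cam);P=cloud(cam,d); save(cam+"_held.png",im)
    r=masks_of(cam,"torch")
    for b in r[:3]:
        p=P[b["pixels"]&(d>0)]; p=p[(p[:,2]>.09)&(p[:,2]<.16)]
        if len(p)>30:
            t=(p[:,:2]-TC)@np.array([-np.sin(YAW),np.cos(YAW)]); print(cam,b["conf"],len(p),np.percentile(t,[1,99]),np.percentile(p[:,2],[2,98]))
```

```text
[(np.int64(62), np.float64(404.65), np.float64(208.52)), (np.int64(75), np.float64(245.19), np.float64(203.23))] [(np.int64(32), np.float64(403.47), np.float64(209.0)), (np.int64(40), np.float64(244.08), np.float64(204.68))]
f [ 0.40758071 -0.20108595  0.02630533]
w 0.02937060797666418
w 0.02926816175275892 [ 0.32326081  0.8512912  -1.42432449] 17.125
[0.61366713 0.0062217  0.14935227]
top 0.69 58 [-0.08160574  0.06432724] [0.14133689 0.15713013]
scene 0.69 951 [-0.08313581  0.09123104] [0.13231529 0.15884712]
```

View pics/scene_held.png

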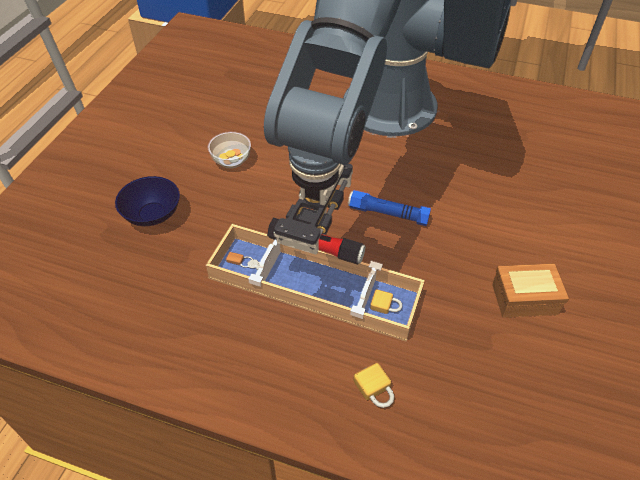

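The scene view shows the torch held level over the middle bay, with the head at px (350,250). Both measurements centre it. Next I'll lower it until it touches the floor.

Run:
```python
from h import *
bot.move_l(T(0,.0055,.042),max_speed=.08)
f0=np.array(monitor.current_ft_force()); z=.042
while z>.0335:
    z-=.001; bot.move_l(T(0,.0055,z),max_speed=.03); bot.pause(.05); f=np.array(monitor.current_ft_force())
    print(round(z,4),monitor.current_tool_pos()[2],f-f0)
    if (f-f0)[2]>2: break
print(monitor.current_t())
for c in("top","scene"):
    im,d=imaging.camera(c); save(c+"_low.png",im)
```

```text
0.041 0.04111741506460044 [ 0.54483922 -0.93763795 -0.90685823]
0.04 0.039969612190749376 [ 0.43505986  0.56848706 -0.84646596]
0.039 0.03896642456457482 [ 0.51388399 -0.34123966 -0.40008522]
0.038 0.03795595443059238 [ 0.25175867  0.2867422  -1.32636885]
0.037 0.03696490050818716 [ 0.43937599  0.69140901 -0.90058087]
0.036 0.036018421972651794 [ 0.36222191 -0.36094878  0.96093342]
0.035 0.03596237676145392 [-3.53599305  0.35212585 10.86916152]
21.8
```

Run:
```python
from h import *
bot.move_l(T(0,.0055,.0359),max_speed=.03); print(monitor.current_ft_force())
bot.open_jaws(); print("w",monitor.current_grip_width(),monitor.current_ft_force(),monitor.current_t())
bot.move_l(T(0,.0055,.07),max_speed=.05); print("w",monitor.current_grip_width(),monitor.current_ft_force())
bot.move_l(T(0,.0055,.16)); bot.move_to([.35,-.42,.25],down(YAW))
print(monitor.current_t(),monitor.current_grip_width())
tabs()
for c in("top","scene"):
    im,d=imaging.camera(c); save(c+"_end.png",im)
    P=cloud(c,d)
    for b in masks_of(c,"torch")[:3]:
        p=P[b["pixels"]&(d>0)]; (cx,cy),(w,h),a=cv2.minAreaRect(p[:,:2].astype(np.float32)*1000)
        print(c,b["conf"],cx,cy,w,h,a,np.percentile(p[:,2],[50,98]))
    for n in["keys","padlock","trinket_box","key_bowl","coin_bowl"]:
        print(c,n,[np.round(b["centre"],3).tolist() for b in boxes_of(c,n)[:2]])
a=cv2.imread("pics/top_end.png")[150:330,190:460]; b=cv2.imread("pics/scene_end.png")[170:350,180:450]
cv2.imwrite("pics/c2.png",cv2.resize(cv2.vconcat([a,b]),None,fx=1.66,fy=1.66,interpolation=cv2.INTER_CUBIC))
```

```text
[-0.71880417  0.58178773  2.10142683]
w 0.07324395385768881 [ 5.32568302 -0.3477699  -4.70130832] 22.9167
w 0.09299814383448879 [-0.28755157 -0.04653529  0.20234336]
26.35 0.09302583771060466
top L 136 tray y 0.1067
top R 131 tray y -0.0969
scene L 124 tray y 0.1064
scene R 137 tray y -0.0967
top 0.94 612.6790771484375 7.953338623046875 175.5167999267578 41.72652053833008 87.87208557128906 [0.03727345 0.04479622]
top 0.85 375.41168212890625 92.00586700439453 40.23114776611328 175.74949645996094 0.35753172636032104 [0.03134772 0.03858296]
top 0.46 620.1869506835938 110.45780944824219 130.18777465820312 28.878461837768555 0.07945840060710907 [0.04955851 0.06437462]
top keys [[0.61, -0.145, 0.016], [0.325, -0.312, 0.017]]
top padlock [[0.786, 0.168, 0.028], [0.616, 0.145, 0.023]]
top trinket_box [[0.511, 0.393, 0.06]]
top key_bowl [[0.549, -0.406, 0.027]]
top coin_bowl [[0.327, -0.315, 0.019]]
scene 0.83 363.60430908203125 91.65203857421875 69.33387756347656 177.308837890625 0.22021318972110748 [0.03080639 0.0393733 ]
scene 0.66 604.4874877929688 1.5714874267578125 188.31399536132812 62.61368179321289 87.60166931152344 [0.03754631 0.04538866]
scene keys [[0.614, -0.152, 0.018], [0.536, -0.411, 0.033]]
scene padlock [[0.623, 0.15, 0.025], [0.792, 0.173, 0.026]]
scene trinket_box [[0.53, 0.4, 0.059]]
scene key_bowl [[0.533, -0.411, 0.032]]
scene coin_bowl [[0.318, -0.309, 0.025]]
```

View pics/c2.png

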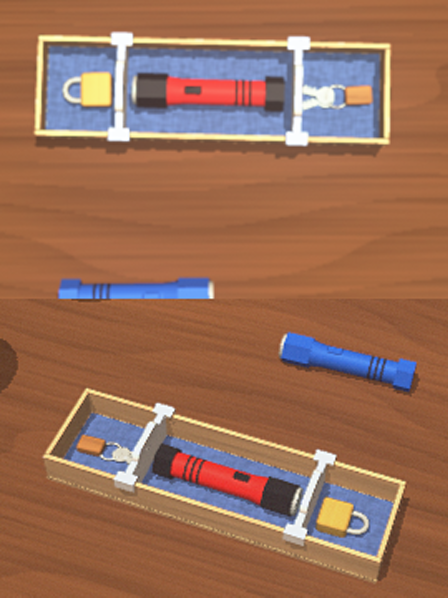

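The crop shows the torch flat in the middle bay, at crop px (210,92), clear of both dividers. The keys and padlock are unmoved and the gripper is clear.

```bash
python3 -c "
from h import *
hand_in()"
```

```text
the job is handed in; nothing more can be done
```

The torch is lying flat in the middle bay, released, and I handed the job in after about 27 s of robot time.

- **Dividers:** I pushed both outwards with the closed fingertips, to tray y ≈ +0.107 and −0.097. That makes the middle bay about 195 mm long for the 176 mm torch. The right divider went about 3 mm further than I aimed for, but it still stops short of the keys.
- **Torch:** I gripped the red torch by the barrel and lowered it until the wrist force showed contact with the floor, about 11 N at most. Only then did I let go. The last images show it level and clear of both dividers.
- **Letting go:** The gripper only opens fully, and that is wider than the tray. The fingers stopped against the tray walls at 73 mm, with about 7 N at the wrist, and came free as I lifted.
- **Everything else:** The last network readings put the keys, padlocks, bowls and trinket box where they were at the start, to within about 4 mm, the network's accuracy. The blue torch looks unmoved in the pictures.
- **Check that disagreed:** A colour-blob check on the key fob and padlock shifted by 1–1.5 px, but about half its pixels had dropped out in the second picture. The box readings and pictures don't support any movement. The scene camera's torch outline was also poorer than the top camera's.

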